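Punch tip inspection at the stereo microscope

ROBOT

A 6-joint arm with a two-finger parallel gripper is mounted at the origin on the work surface. World frame = base frame: x ahead of the robot, y to its left, z up, the work surface at z = 0. Lengths are in mm, angles in rad, forces in N, time in s.
With the tool pointing down it reaches from about 400 to 925 mm from the base axis. Payload 12.5 kg.
Tool frame: the origin (TCP) lies between the finger pads; the fingertips stand 8 mm ahead of it and the grasp point (between the pads) lies 11 mm behind it; z points along the fingers, y is the line along which they close (so a half turn about z gives the same grasp; the last joint's range is limited). The gripper opens to 95 mm and grips with 3 to 60 N. Pads are 20 mm wide; open, the fingers measure 119 mm over their backs; the gripper's body (75 mm by 180 mm) begins 59 mm behind the grasp point.
Start: joints at [1.004, 0.491, 1.559, -0, 1.092, -0.106], TCP at [277.902, 559.836, 222.661] pointing down, gripper open.
Joint ranges: [-3.1, 3.1], [-0.84, 2.19], [0.05, 2.79], [-1.13, 4.28], [0.06, 2.93], [-2.69, 2.69]. Speed limits (rad/s): [2.22, 2.22, 2.79, 3.14, 3.14, 3.14].

INTERFACE

Orientations are given as a rotation vector (axis times angle).
In Python, from rig import sensors, snapshot, r, spotter gives the robot as it stands. The module is installed in compiled form; this text tells all that it offers.
- The arm moves only by the tool step_arm, never from a script. Its argument "steps" is a list of rows, each an object with "jaw": the closure, from 0 (fully open) to 1 (shut); "offset": the shift along the tool's x, y, z in cm, a list of three; "roll": the turn about the tool's z in rad. A call has 1 to 10 rows; each row is the pose to reach, as a shift and turn from the pose commanded when the call began, along the tool's axes at that moment; what a row does not reach only later rows make up. A row lasts 1/12 s, in which the tool goes at most 41.7 mm and 7.16 degrees, less where a joint would pass 70% of its speed; a pose out of reach is approached as far as the arm can. A call with a gripper value outside its range is refused whole. The fingers move at their own pace and stop on an object; "force" is the grip in N (left out, the last holds). Time passes only in rows, so rows that repeat a pose let the fingers close. It gives the time, the measured TCP pose, the force, the opening and the grip force at its end, in the units of the state.
- sensors.state(): the state, without advancing time (a new reading comes with each control period).
- snapshot(name): name is "side" or "top"; returns a dict with "image" (384x512x3 uint8, red, green, blue), "range_z" (384x512 float32, mm along the optical axis (not along the pixel's ray), 0 where there is no reading), "camera_matrix" (3x3 intrinsics, pixels), "camera_from_world" (4x4, takes a point from world to camera coordinates). Camera axes: x right, y down, z forward; pixel columns grow to the right and rows downward; lengths in mm; the calibration is good to about 2 mm. A picture is of the moment at which its call begins.
- r.job_done(): hands the job in; it is judged then, once.
Trained networks look in a picture, given as the dict that the camera call returned (one of the last four; its "shot" number tells which), for a name from the list of things; names that differ only in an ending like _2 or _b are one class to them, and where a whole thing is asked for, a point or a joint stands for the part that bears it (a point fixed in the world has none). Each returns a list of dicts, best first, with "p" (0 to 1); they miss things now and then, are a little off and sometimes report something else, mostly with a low value. They report only what shows in the picture. A call takes as long as a camera call. They do not tell look-alikes from the thing itself.
- spotter.cut_out(picture, thing): "mask" (384x512 bool, what is visible of it) and "extent" ([left, top, width, height] in pixels, round what is visible of it).
The state is a dict: "t": time; "qpos": joint angles; "joint_vel": joint speeds; "effort": joint torques, N m; "eef_pos": TCP position; "eef_rot": TCP orientation; "contact_force": force on the tool from outside, world axes, zero at the start; "ft_torque": the same for the moment, N m; "finger_gap": finger opening in mm; "grasp_force": force on a finger pad.
Only numpy, scipy, OpenCV 4.12 (cv2) and the standard library are available. Lean on these libraries where they do the work, as an engineer would, in place of code of your own. Each camera call takes 0.05 s, during which the arm holds its last target. There are 200 camera calls.

TASK

Lock the punch carrier into its bench nest by swinging the yellow keeper bar fully shut, until it snaps into its detent. Then draw the red-headed punch out of its socket, lean it over to about 45 degrees from upright with its tip still the lower end, and bring the tip under the middle of the microscope lens, about 110 mm below the ring light, so that the tip's edge can be examined. Finish there, still holding the punch steady in the gripper, with the keeper left shut; do not touch the microscope, and leave the other two punches in their sockets and the bottle and the jar where they are.

Things in the scene. Friction and masses are not known exactly. Their poses are not given: they have to be found in the camera images.
- nest: Fixed aluminium bench nest: base plate 102 x 236 x 10 mm, low rails round the carrier (tops 25 mm above the bench). Origin on the bench under the centre of the carrier's socket block, z up; y along the row of sockets, -x is the keeper's side (roughly towards the robot). At x -40 mm stand two short posts: the keeper's pivot at y -88 and the catch with a spring ball at y +84 mm.
- keeper_hinge (a point): Point on the keeper's upright pivot axis, at bar height (45 mm above the bench).
- keeper (a joint): Keeper bar's angle (rad) about its upright pivot: 0 = shut at its stop, over the carrier's ledge along nest +y; grows to 1.1 as it swings out towards nest -x (counter-clockwise from above). It stays where left. From about 0.08 rad it must be pushed over a spring ball (about 4 N at the knob) that pushes it back out until 0.04 rad; below that the ball snaps it on into the detent.
- keeper_knob (a point): Centre of the top of the black knob on the keeper's free end: an upright round post 16 mm across, standing 46 mm up from the bar. Above the bench: knob top 91 mm, bar top 45 mm, bar underside 37 mm. The bar is yellow and 20 mm wide. The knob's axis is 196 mm from the pivot axis.
- carrier: White plastic punch carrier, loose in the nest: socket block 52 x 130 mm, 62 mm high, with a ledge 24 mm wide and 25 mm high along its -x side for the keeper. Origin at the centre of the block's underside (10 mm above the bench), axes as the nest's. Three round sockets, 21 mm across, 54 mm deep, at y -44, 0, +44 mm; block top 72 mm above the bench.
- punch_red: Punch to inspect: steel, red head, 133.5 mm long, about 0.27 kg. Origin at centre of tip face, z along its axis to the head. Diameters: tip 12 mm to z 20, barrel 19 mm from z 24 to 107, neck 15 mm to z 121, head 25 mm. Starts upright in one of the sockets, tip down, tip face 18 mm above the bench; 80 mm stands out of the block, head top 152 mm above the bench. Slides freely.
- punch_b: Another punch of the same size with a bare steel head, in another socket; leave it there.
- punch_c: Another punch of the same size with a bare steel head, in the third socket; leave it there.
- microscope: White stereo microscope, fixed: base plate 250 x 200 x 18 mm, origin at the centre of its underside, x from the lens to the pillar (roughly away from the robot). Pillar 25 mm across at x +90 mm; optical axis at x -30 mm; ring light's underside 210 mm above the bench, top about 440 mm. The eyepieces point away over the pillar; the robot's side is open.
- ringlight (a point): Centre of the lens, level with the underside of the white ring light (80 mm across), on the optical axis.
- focus (a point): The point to bring the tip to: on the optical axis, 110 mm below the ring light's underside, 100 mm above the bench.
- bottle: White solvent bottle with a red cap, 48 mm across and 115 mm high, standing on the bench; origin under its centre. Leave it.
- jar: Amber glass jar with a steel lid, 52 mm across and 55 mm high, standing on the bench; origin under its centre. Leave it.
Things that resemble listed ones, but are neither listed nor needed, are in the scene too. What is shaped like the punch_c but green or purple is not meant.

How it is judged:
By the outcome, as a careful person would: the job done as asked, in the order asked, and still so for the second after the job is handed in, while the arm keeps its last pose, push and grip.
It also fails if it takes over 48 s, if anything falls off the work surface, if the arm or the gripper's body presses on something with over 40 N, if the wrist force passes 120 N, or if a joint passes its speed limit or range.

## Working session

There is one attempt and no reset: what is moved stays moved. The work goes in short steps, Python scripts to look and compute and a tool call to move; the robot and the scene stay as the last step left them, time stands still between calls to the robot, and variables do not carry over. Pictures are saved under pics/ and viewed, at most 10 in all, crops included, and the job is handed in when it is done.

Besides the shell and the picture viewer there is one more tool, called after ">>>" by a JSON object that holds its "op" and its "data", one argument or row to a line. step_arm: Moves the arm, as the interface text tells. Its arguments: {"type":"object","properties":{"steps":{"type":"array"},"force":{"type":"number"}},"required":["steps"]}

```bash
mkdir -p pics; cat > h.py <<'E'
import numpy as np, cv2
from rig import sensors, snapshot, r, spotter
from scipy.spatial.transform import Rotation as R
def world(s, mask=None):
    K=s["camera_matrix"]; T=np.linalg.inv(s["camera_from_world"]); z=s["range_z"]
    m=(z>0) if mask is None else (mask&(z>0))
    v,u=np.nonzero(m); d=z[v,u]
    p=np.c_[(u-K[0,2])/K[0,0]*d,(v-K[1,2])/K[1,1]*d,d]
    return p@T[:3,:3].T+T[:3,3], u, v
def proj(s,P):
    c=s["camera_from_world"]@np.append(P,1); c=s["camera_matrix"]@c[:3]; return c[:2]/c[2]
def save(s,n): cv2.imwrite("pics/"+n,cv2.cvtColor(s["image"],cv2.COLOR_RGB2BGR))
E
python3 - <<'E'
from h import *
np.set_printoptions(precision=1,suppress=True)
a=snapshot("top");b=snapshot("side")
im=np.hstack([a["image"],b["image"]])
cv2.imwrite("pics/a.png",cv2.cvtColor(cv2.resize(im,(800,300),interpolation=cv2.INTER_AREA),cv2.COLOR_RGB2BGR))
save(a,"top.png");save(b,"side.png")
for n,s in(("top",a),("side",b)):
    print(n,"cam at",np.linalg.inv(s["camera_from_world"])[:3,3])
    for t in["nest","keeper","keeper_knob","carrier","punch_red","punch_b","microscope","bottle","jar"]:
        for d in spotter.cut_out(s,t)[:4]:
            P,u,v=world(s,d["mask"])
            if len(P): print(t,round(d["p"],2),d["extent"],"med",np.median(P,0),"lo",np.percentile(P,2,axis=0),"hi",np.percentile(P,98,axis=0))
print(sensors.state())
E
```

```text
top cam at [ 401.7   47.8 1194.4]
keeper 0.63 [322.9, 177.5, 60.2, 52.9] med [ 538.6 -256.9   45.4] lo [ 464.8 -329.    -1.1] hi [ 604.6 -174.6   91.7]
keeper_knob 0.56 [324.6, 175.4, 55.3, 53.6] med [ 533.1 -250.9   45.8] lo [ 465.4 -327.    40.6] hi [ 604.2 -174.5   92. ]
carrier 0.94 [319.5, 156.2, 52.3, 36.4] med [ 607.9 -224.5   57.4] lo [ 578.6 -297.5   21.7] hi [ 653.5 -166.7   76.2]
punch_red 0.7 [295.4, 163.4, 84.0, 68.8] med [ 582. -178.   14.] lo [ 471.1 -336.1    3. ] hi [ 655.4 -108.9   75.6]
punch_red 0.67 [343.6, 158.1, 14.9, 13.0] med [ 628.  -229.7  148. ] lo [ 619.3 -244.6   73.5] hi [ 641.2 -221.8  154.6]
punch_b 0.57 [351.3, 120.7, 13.3, 17.2] med [ 726.7 -252.   106.9] lo [ 720.8 -262.5   26.9] hi [ 739.4 -246.   136.4]
punch_b 0.52 [331.8, 160.6, 8.0, 14.0] med [ 622.9 -185.6  148. ] lo [ 614.8 -199.7   81.2] hi [ 636.5 -178.4  154.1]
punch_b 0.49 [365.4, 119.3, 20.8, 20.2] med [ 735.  -309.2  108.9] lo [ 728.5 -322.7   29.4] hi [ 749.3 -303.   135.9]
microscope 0.58 [113.6, 66.8, 98.2, 140.0] med [658.1 245.6 175.5] lo [547.  167.5  13.9] hi [769.2 356.5 433.9]
[... 1687 characters left out ...]
 217.9, 21.6, 41.6] med [403.   41.   63.3] lo [386.   30.    1.9] hi [434.9 137.  117.3]
bottle 0.34 [315.4, 250.0, 69.0, 52.9] med [ 609.2 -244.7   57.6] lo [ 579.6 -299.6   30. ] hi [ 657.8 -175.3   75.5]
jar 0.51 [138.4, 179.6, 16.8, 22.0] med [371.4 386.7  36.6] lo [350.7 376.    2.1] hi [397.3 424.7  59.3]
{'t': 1.0, 'qpos': array([ 1. ,  0.5,  1.6, -0. ,  1.1, -0.1]), 'joint_vel': array([-0.,  0.,  0.,  0.,  0.,  0.]), 'effort': array([ -0. , -61.2, -25.8,   0.1,   0. ,  -0. ]), 'eef_pos': array([277.9, 559.9, 222.7]), 'eef_rot': array([0.7, 3.1, 0. ]), 'contact_force': array([-0.5,  0.1,  0.4]), 'ft_torque': array([0. , 0.1, 0. ]), 'grasp_force': 0.0, 'finger_gap': 95.04795208570715}
```

View pics/top.png

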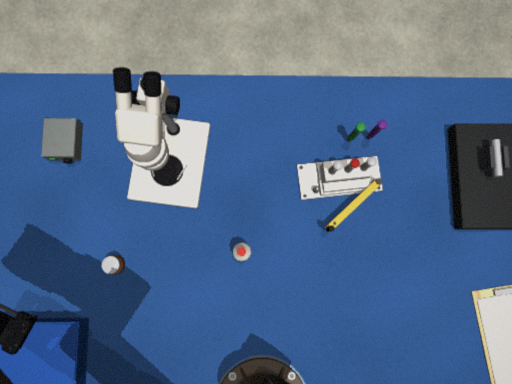

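View pics/side.png

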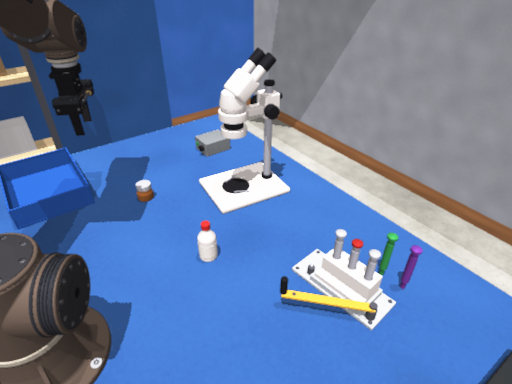

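The top view shows the nest at (340,177), with the keeper open and its knob at (329,228). The microscope is at (160,150), with the lens over the black plate. Candidates for the red punch are at top (354,163), (336,167) and (371,162), plus green at (357,131) and purple at (377,129). The red head in the middle socket, top (354,163) and side (357,244), fits the description. Next I'll make precise fits and an enlarged crop.

```bash
cat > m.py <<'E'
from h import *
np.set_printoptions(precision=1,suppress=True)
a=snapshot("top");b=snapshot("side")
def pts(s):
    P,u,v=world(s); return P,s["image"][v,u].astype(int),u,v
D={n:pts(s) for n,s in(("top",a),("side",b))}
def box(P,x0,x1,y0,y1,z0,z1): return (P[:,0]>x0)&(P[:,0]<x1)&(P[:,1]>y0)&(P[:,1]<y1)&(P[:,2]>z0)&(P[:,2]<z1)
for n,(P,C,u,v) in D.items():
    for nm,bx in dict(L=(605,650,-212,-165,149,160),red=(605,655,-256,-212,149,160),Rr=(610,660,-305,-256,149,160),knob=(445,500,-200,-150,86,100),bottle=(380,440,20,90,110,125),jar=(340,405,365,430,50,65)).items():
        Q=P[box(P,*bx)]
        if len(Q)>5:
            c,rad=cv2.minEnclosingCircle(Q[:,:2].astype(np.float32)); print(n,nm,len(Q),"circ",np.array(c),round(rad,1),"mean",Q.mean(0),"z",np.percentile(Q[:,2],[5,95]))
    yel=(C[:,0]>150)&(C[:,1]>110)&(C[:,2]<90)&box(P,420,640,-360,-150,38,52)
    Q=P[yel]; c,sz,ang=cv2.minAreaRect(Q[:,:2].astype(np.float32)); print(n,"bar",len(Q),c,sz,ang,Q[:,2].mean())
    w=box(P,520,860,80,400,12,24)&(C.min(1)>120)
    Q=P[w]; print(n,"plate",len(Q),cv2.minAreaRect(Q[:,:2].astype(np.float32)), "corners",cv2.boxPoints(cv2.minAreaRect(Q[:,:2].astype(np.float32))),Q[:,2].mean())
    Q=P[box(P,560,660,-320,-150,69,75)]; print(n,"blocktop",len(Q),cv2.minAreaRect(Q[:,:2].astype(np.float32)),Q.mean(0))
    for z0 in range(200,280,10):
        Q=P[box(P,560,760,150,340,z0,z0+10)]
        if len(Q): print(n,"scope z",z0,len(Q),"x",np.percentile(Q[:,0],[1,99]),"y",np.percentile(Q[:,1],[1,99]))
k=np.hstack([cv2.resize(a["image"][140:240,290:400],(440,400),interpolation=cv2.INTER_CUBIC),cv2.resize(b["image"][225:335,275:385],(360,400),interpolation=cv2.INTER_CUBIC)])
cv2.imwrite("pics/crop.png",k[:,:,::-1])
E
python3 m.py
```

```text
top L 57 circ [ 625.4 -188.4] 11.5 mean [ 625.3 -188.3  151.4] z [149.3 154.5]
top red 51 circ [ 629.9 -232.8] 11.9 mean [ 630.  -232.6  151.7] z [149.4 154.9]
top Rr 55 circ [ 635.2 -275.9] 12.7 mean [ 634.9 -275.6  152.1] z [149.4 155.1]
top knob 27 circ [ 468.4 -179.8] 7.3 mean [ 468.3 -180.    90.6] z [87.5 92.8]
top bottle 64 circ [407.6  55.5] 11.0 mean [407.6  55.5 115.9] z [113.2 118.7]
top jar 248 circ [374.7 402.9] 23.6 mean [373.8 402.3  55.6] z [52.2 58.9]
top bar 400 (536.5153198242188, -254.7679901123047) (18.568878173828125, 179.06820678710938) 42.475860595703125 45.57280452394537
top plate 3638 ((665.2312622070312, 262.76837158203125), (199.9459228515625, 249.37997436523438), 82.49954223632812) corners [[528.6 179.9]
 [775.8 147.4]
 [801.9 345.6]
 [554.7 378.2]] 18.309045498062368
top blocktop 483 ((630.4718627929688, -233.06195068359375), (52.272029876708984, 130.8946533203125), 6.181616306304932) [ 624.8 -229.8   72.1]
top scope z 210 25 x [597.4 643. ] y [227.6 285.1]
top scope z 220 33 x [596.3 648.8] y [228.1 280.6]
top scope z 230 63 x [596.6 640.7] y [227.5 273
[... 881 characters left out ...]
233398438, 248.60731506347656), 82.68660736083984) corners [[530.  175.5]
 [776.6 143.8]
 [802.7 347.1]
 [556.1 378.8]] 20.32333123662493
side blocktop 667 ((632.2477416992188, -233.75018310546875), (54.42658233642578, 130.83644104003906), 6.45127534866333) [ 625.7 -239.2   73.3]
side scope z 200 17 x [745.1 758.2] y [238.  252.1]
side scope z 210 67 x [598.8 758.2] y [225.8 275.4]
side scope z 220 102 x [597.7 758.4] y [226.1 279.4]
side scope z 230 159 x [598.2 756. ] y [226.1 293.9]
side scope z 240 68 x [608.1 733.1] y [232.3 277.1]
side scope z 250 55 x [607.7 735.3] y [211.8 264.3]
side scope z 260 128 x [594.4 746.3] y [195.  273.8]
side scope z 270 207 x [593.9 751.8] y [195.1 303.8]
```

View pics/crop.png

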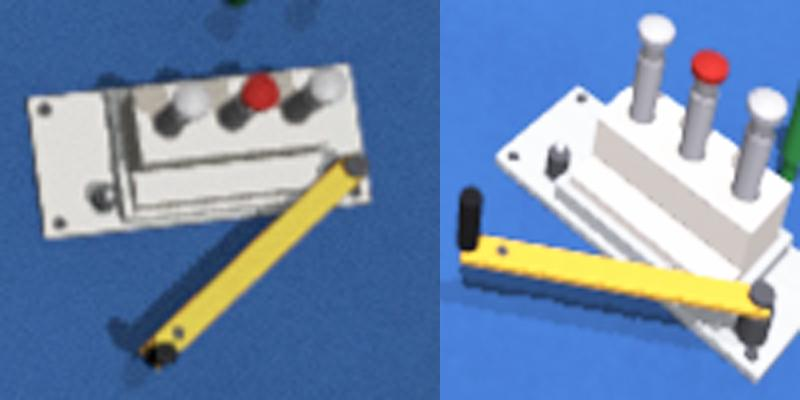

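The crop confirms the red head in the middle socket. The fits agree with the given sizes: nest yaw 6.3°, knob-to-hinge distance 195 mm, lens at about (636,266). Now move to a point behind the knob.

```bash
cat >> h.py <<'E'
def plan(*targets):
    """each (x,y,z,az deg of tool y) -> offset cm, roll from the present pose"""
    s=sensors.state(); M=R.from_rotvec(s["eef_rot"]).as_matrix(); az=np.degrees(np.arctan2(M[1,1],M[0,1]))
    print("pos",np.round(s["eef_pos"],1),"az",round(az,1),"zax",np.round(M[:,2],3),"F",np.round(s["contact_force"],1),"gap",round(s["finger_gap"],1),"t",s["t"])
    for x,y,z,a in targets:
        o=M.T@(np.array([x,y,z])-s["eef_pos"])/10
        d=(a-az+180)%360-180
        print((x,y,z,a),"->",np.round(o,2).tolist(),"roll",round(-np.radians(d),3))
E
python3 - <<'E'
from h import *
plan((420,200,222,50),(436,-210,222,42.3),(436,-210,75,42.3))
E
```

```text
pos [277.9 559.9 222.6] az 63.6 zax [ 0.  0. -1.] F [0.3 0.  0.8] gap 95.3 t 1.1
(420, 200, 222, 50) -> [-28.73, -25.91, 0.06] roll 0.237
(436, -210, 222, 42.3) -> [-48.39, -61.93, 0.06] roll 0.372
(436, -210, 75, 42.3) -> [-48.39, -61.93, 14.76] roll 0.372
```

>>> {"op": "step_arm", "data": {
  "steps": [
    {"jaw":1,"offset":[-28.7,-25.9,0],"roll":0.24},
    {"jaw":1,"offset":[-28.7,-25.9,0],"roll":0.24},
    {"jaw":1,"offset":[-28.7,-25.9,0],"roll":0.24},
    {"jaw":1,"offset":[-28.7,-25.9,0],"roll":0.24},
    {"jaw":1,"offset":[-28.7,-25.9,0],"roll":0.24},
    {"jaw":1,"offset":[-28.7,-25.9,0],"roll":0.24},
    {"jaw":1,"offset":[-28.7,-25.9,0],"roll":0.24},
    {"jaw":1,"offset":[-28.7,-25.9,0],"roll":0.24},
    {"jaw":1,"offset":[-28.7,-25.9,0],"roll":0.24},
    {"jaw":1,"offset":[-28.7,-25.9,0],"roll":0.24}
  ],
  "force": 40
}}

```text
t: 1.93
eef_pos: [421.1, 196.4, 222.9]
eef_rot: [1.082, 2.948, -0.0]
contact_force: [-0.1, 0.2, -0.5]
finger_gap: 33.8
grasp_force: 0.0
```

```bash
python3 -c "
from h import *
plan((420,200,222,50),(436,-210,222,42.3))"
```

```text
pos [421.1 196.4 222.9] az 49.7 zax [ 0.001 -0.    -1.   ] F [-0.1  0.2 -0.5] gap 33.8 t 1.9333
(420, 200, 222, 50) -> [0.32, 0.2, 0.09] roll -0.005
(436, -210, 222, 42.3) -> [-27.42, -30.03, 0.11] roll 0.129
```

>>> {"op": "step_arm", "data": {
  "steps": [
    {"jaw":1,"offset":[-27.4,-30.0,0],"roll":0.13},
    {"jaw":1,"offset":[-27.4,-30.0,0],"roll":0.13},
    {"jaw":1,"offset":[-27.4,-30.0,0],"roll":0.13},
    {"jaw":1,"offset":[-27.4,-30.0,0],"roll":0.13},
    {"jaw":1,"offset":[-27.4,-30.0,0],"roll":0.13},
    {"jaw":1,"offset":[-27.4,-30.0,0],"roll":0.13},
    {"jaw":1,"offset":[-27.4,-30.0,0],"roll":0.13},
    {"jaw":1,"offset":[-27.4,-30.0,0],"roll":0.13},
    {"jaw":1,"offset":[-27.4,-30.0,0],"roll":0.13},
    {"jaw":1,"offset":[-27.4,-30.0,0],"roll":0.13}
  ]
}}

```text
t: 2.77
eef_pos: [435.5, -208.8, 222.8]
eef_rot: [1.269, 2.873, -0.0]
contact_force: [0.6, 0.2, 0.6]
finger_gap: 0.7
grasp_force: 0.0
```

```bash
python3 -c "
from h import *
plan((436,-210,75,42.3))"
```

```text
pos [ 435.5 -208.8  222.8] az 42.3 zax [ 0.001 -0.001 -1.   ] F [0.6 0.2 0.6] gap 0.7 t 2.7667
(436, -210, 75, 42.3) -> [-0.1, -0.05, 14.78] roll 0.001
```

>>> {"op": "step_arm", "data": {
  "steps": [
    {"jaw":1,"offset":[0,0,4],"roll":0},
    {"jaw":1,"offset":[0,0,8],"roll":0},
    {"jaw":1,"offset":[0,0,12],"roll":0},
    {"jaw":1,"offset":[0,0,14.7],"roll":0},
    {"jaw":1,"offset":[0,0,14.7],"roll":0},
    {"jaw":1,"offset":[0,0,14.7],"roll":0}
  ]
}}

```text
t: 3.27
eef_pos: [435.6, -205.6, 75.3]
eef_rot: [-1.267, -2.872, -0.001]
contact_force: [0.7, -0.3, 0.2]
finger_gap: 0.4
grasp_force: 0.0
```

```bash
cat >> h.py <<'E'
YAW=np.radians(6.3); NX=np.array([np.cos(YAW),np.sin(YAW)]); NY=np.array([-NX[1],NX[0]]); C0=np.array([630.4,-233.2]); H=C0-40*NX-88*NY
E
python3 -c "
from h import *
T=[]
for ph in (0.629,.55,.45,.35,.25,.2,.15,.1,.07,.04,.02,0):
    t=np.cos(ph)*NX+np.sin(ph)*NY; k=H+196*(-np.sin(ph)*NX+np.cos(ph)*NY)
    p=k-20*t; T.append((*np.round(p,1),75,6.3+np.degrees(ph)))
plan(*T)"
```

```text
pos [ 435.6 -205.6   75.3] az 42.4 zax [-0.002  0.001 -1.   ] F [ 0.7 -0.3  0.2] gap 0.4 t 3.2667
(np.float64(453.5), np.float64(-193.7), 75, np.float64(42.339045313728775)) -> [-0.33, 2.13, 0.03] roll 0.001
(np.float64(464.3), np.float64(-182.5), 75, np.float64(37.81267873219528)) -> [-0.23, 3.68, 0.03] roll 0.08
(np.float64(479.2), np.float64(-169.6), 75, np.float64(32.083100780887044)) -> [-0.28, 5.65, 0.02] roll 0.18
(np.float64(495.4), np.float64(-158.3), 75, np.float64(26.35352282957881)) -> [-0.54, 7.61, 0.02] roll 0.28
(np.float64(512.5), np.float64(-148.7), 75, np.float64(20.62394487827058)) -> [-0.98, 9.52, 0.02] roll 0.38
(np.float64(521.5), np.float64(-144.5), 75, np.float64(17.759155902616467)) -> [-1.28, 10.47, 0.02] roll 0.43
(np.float64(530.6), np.float64(-140.8), 75, np.float64(14.894366926962348)) -> [-1.62, 11.39, 0.02] roll 0.48
(np.float64(539.9), np.float64(-137.5), 75, np.float64(12.029577951308234)) -> [-2.0, 12.3, 0.02] roll 0.53
(np.float64(545.5), np.float64(-135.8), 75, np.float64(10.310704565915763)) -> [-2.25, 12.83, 0.02] roll 0.56
(np.float64(551.2), np.float64(-134.2), 75, np.float64(8.591831180523293)) -> [-2.52, 13.35, 0.02] roll 0.59
(np.float64(555.1), np.float64(-133.3), 75, np.float64(7.445915590261646)) -> [-2.72, 13.7, 0.01] roll 0.61
(np.float64(558.9), np.float64(-132.4), 75, np.float64(6.3)) -> [-2.91, 14.04, 0.01] roll 0.63
```

>>> {"op": "step_arm", "data": {
  "steps": [
    {"jaw":1,"offset":[-0.3,1.2,0],"roll":0},
    {"jaw":1,"offset":[-0.3,2.1,0],"roll":0},
    {"jaw":1,"offset":[-0.2,3.0,0],"roll":0.05},
    {"jaw":1,"offset":[-0.2,4.2,0],"roll":0.1},
    {"jaw":1,"offset":[-0.3,5.7,0],"roll":0.18},
    {"jaw":1,"offset":[-0.5,7.6,0],"roll":0.28},
    {"jaw":1,"offset":[-1.0,9.5,0],"roll":0.38},
    {"jaw":1,"offset":[-1.6,11.4,0],"roll":0.48},
    {"jaw":1,"offset":[-2.0,12.3,0],"roll":0.53},
    {"jaw":1,"offset":[-2.0,12.3,0],"roll":0.53}
  ]
}}

```text
t: 4.1
eef_pos: [542.9, -136.3, 77.5]
eef_rot: [1.974, 2.439, 0.002]
contact_force: [0.3, -0.0, 0.1]
finger_gap: 0.9
grasp_force: 0.0
```

```bash
cat > k.py <<'E'
from h import *
np.set_printoptions(precision=1,suppress=True)
T=[]
for ph in (.1,.07,.04,.02,0,-.03):
    t=np.cos(ph)*NX+np.sin(ph)*NY; k=H+196*(-np.sin(ph)*NX+np.cos(ph)*NY)
    p=k-20*t; T.append((*np.round(p,1),75,6.3+np.degrees(ph)))
plan(*T)
for n in("top","side"):
    s=snapshot(n); P,u,v=world(s); C=s["image"][v,u].astype(int)
    q=(C[:,0]>150)&(C[:,1]>110)&(C[:,2]<90)&(P[:,0]>420)&(P[:,0]<640)&(P[:,1]<-100)&(P[:,1]>-360)&(P[:,2]>38)&(P[:,2]<52)
    Q=P[q][:,:2]; Q=np.c_[(Q-H)@NX,(Q-H)@NY]
    f=np.polyfit(Q[:,1],Q[:,0],1); print(n,len(Q),"keeper angle",-np.arctan(f[0]),"x at 0",f[1],"y range",Q[:,1].min(),Q[:,1].max())
save(s,"k.png")
E
python3 k.py
```

```text
pos [ 542.9 -136.3   77.5] az 12.0 zax [ 0. -0. -1.] F [ 0.3 -0.   0.1] gap 0.9 t 4.1
(np.float64(539.9), np.float64(-137.5), 75, np.float64(12.029577951308234)) -> [-0.05, -0.32, 0.25] roll -0.0
(np.float64(545.5), np.float64(-135.8), 75, np.float64(10.310704565915763)) -> [-0.0, 0.27, 0.25] roll 0.03
(np.float64(551.2), np.float64(-134.2), 75, np.float64(8.591831180523293)) -> [0.03, 0.86, 0.25] roll 0.06
(np.float64(555.1), np.float64(-133.3), 75, np.float64(7.445915590261646)) -> [0.04, 1.26, 0.26] roll 0.08
(np.float64(558.9), np.float64(-132.4), 75, np.float64(6.3)) -> [0.05, 1.65, 0.26] roll 0.1
(np.float64(564.7), np.float64(-131.3), 75, np.float64(4.5811266146075305)) -> [0.04, 2.24, 0.26] roll 0.13
top 12 keeper angle -0.1387644863028015 x at 0 -5.568856470240541 y range 0.9717882147805879 17.60454366667079
side 112 keeper angle 0.06890916448274541 x at 0 -8.719480917448081 y range -5.789279313918924 193.9216282116223
```

Keeper is at about 0.07–0.1 rad. Push on over the ball slowly.

>>> {"op": "step_arm", "data": {
  "steps": [
    {"jaw":1,"offset":[0,0.4,0.2],"roll":0.03},
    {"jaw":1,"offset":[0,0.8,0.2],"roll":0.06},
    {"jaw":1,"offset":[0,1.1,0.2],"roll":0.08},
    {"jaw":1,"offset":[0,1.4,0.2],"roll":0.1},
    {"jaw":1,"offset":[0,1.4,0.2],"roll":0.1}
  ]
}}

```text
t: 4.62
eef_pos: [552.5, -134.8, 74.1]
eef_rot: [-2.095, -2.339, 0.002]
contact_force: [0.1, -0.2, 0.7]
finger_gap: 0.2
grasp_force: 0.0
```

```bash
python3 k.py
```

```text
pos [ 552.5 -134.8   74.1] az 6.3 zax [-0.  0. -1.] F [ 0.1 -0.2  0.7] gap 0.2 t 4.6167
(np.float64(539.9), np.float64(-137.5), 75, np.float64(12.029577951308234)) -> [-0.13, -1.29, -0.09] roll -0.1
(np.float64(545.5), np.float64(-135.8), 75, np.float64(10.310704565915763)) -> [-0.02, -0.71, -0.09] roll -0.07
(np.float64(551.2), np.float64(-134.2), 75, np.float64(8.591831180523293)) -> [0.08, -0.13, -0.09] roll -0.04
(np.float64(555.1), np.float64(-133.3), 75, np.float64(7.445915590261646)) -> [0.12, 0.27, -0.09] roll -0.02
(np.float64(558.9), np.float64(-132.4), 75, np.float64(6.3)) -> [0.17, 0.66, -0.09] roll 0.0
(np.float64(564.7), np.float64(-131.3), 75, np.float64(4.5811266146075305)) -> [0.22, 1.25, -0.09] roll 0.03
top 20 keeper angle -0.2252586875935739 x at 0 -7.378841371160234 y range -0.08720473069035711 24.661108801709624
side 109 keeper angle 0.017893395014839466 x at 0 -8.226351594320448 y range -5.493328758869806 197.02359063629743
```

>>> {"op": "step_arm", "data": {
  "steps": [
    {"jaw":1,"offset":[0,0.3,0],"roll":0},
    {"jaw":1,"offset":[0,0.6,0],"roll":0},
    {"jaw":1,"offset":[0,0.8,0],"roll":0},
    {"jaw":1,"offset":[0,0.8,0],"roll":0}
  ]
}}

```text
t: 5.05
eef_pos: [562.2, -133.7, 73.7]
eef_rot: [2.095, 2.34, 0.0]
contact_force: [0.2, 0.1, 0.7]
finger_gap: 0.4
grasp_force: 0.1
```

```bash
python3 k.py | egrep "pos|side"
```

```text
pos [ 562.2 -133.7   73.7] az 6.3 zax [ 0. -0. -1.] F [0.2 0.1 0.7] gap 0.4 t 5.05
side 107 keeper angle -0.022123336141929822 x at 0 -8.296801659584606 y range -5.945571071651989 198.77722861299478
```

>>> {"op": "step_arm", "data": {
  "steps": [
    {"jaw":1,"offset":[0,0.2,0],"roll":0},
    {"jaw":1,"offset":[0,0.4,0],"roll":0},
    {"jaw":1,"offset":[0,0.4,0],"roll":0}
  ]
}}

```text
t: 5.4
eef_pos: [563.1, -133.4, 73.3]
eef_rot: [-2.092, -2.337, 0.006]
contact_force: [-15.2, -4.7, 6.3]
finger_gap: 0.3
grasp_force: 8.1
```

```bash
python3 k.py | egrep "pos|side"
```

```text
pos [ 563.1 -133.4   73.3] az 6.3 zax [-0.  0. -1.] F [-15.2  -4.7   6.3] gap 0.3 t 5.4
side 105 keeper angle -0.02427066731923468 x at 0 -8.151776134336089 y range -5.755128514060485 198.94435572435384
```

View pics/k.png

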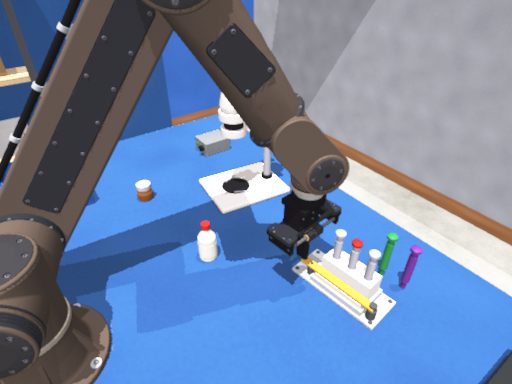

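The side view shows the bar lying along the ledge, and the knob has reached its stop with 16 N reaction, so the keeper is shut. Back off and go over the red punch.

>>> {"op": "step_arm", "data": {
  "steps": [
    {"jaw":1,"offset":[0,-1.5,0],"roll":0},
    {"jaw":1,"offset":[0,-4,0],"roll":0},
    {"jaw":1,"offset":[0,-4,-3],"roll":0},
    {"jaw":1,"offset":[0,-4,-7],"roll":0},
    {"jaw":0.6,"offset":[0,-4,-11],"roll":0},
    {"jaw":0.37,"offset":[0,-4,-14],"roll":0},
    {"jaw":0.37,"offset":[0,-4,-14],"roll":0}
  ]
}}

```text
t: 6.08
eef_pos: [528.0, -138.4, 219.6]
eef_rot: [2.09, 2.334, 0.005]
contact_force: [0.3, -0.4, 0.1]
finger_gap: 15.1
grasp_force: 0.0
```

```bash
python3 k.py | egrep "side"; python3 -c "
from h import *
plan((630.4,-233.5,213,6.3),(630.4,-233.5,132,6.3))"; python3 m.py | grep -E "red|Rr|L "
```

```text
pos [ 527.1 -138.1  216.6] az 6.3 zax [ 0.006 -0.002 -1.   ] F [ 0.2  0.2 -0.9] gap 18.8 t 6.1333
(630.4, -233.5, 213, 6.3) -> [-10.62, 9.22, 0.44] roll 0.0
(630.4, -233.5, 132, 6.3) -> [-10.59, 9.18, 8.54] roll 0.0
top Rr 33 circ [ 637.6 -277.6] 10.8 mean [ 638.7 -277.2  152. ] z [149.2 155.2]
side L 63 circ [ 627.  -190.6] 12.4 mean [ 625.4 -191.9  152.2] z [149.9 154.5]
side red 73 circ [ 632.  -233.8] 12.4 mean [ 629.9 -234.9  152.1] z [149.6 154.5]
side Rr 74 circ [ 635.4 -278.2] 11.4 mean [ 634.8 -278.7  152.1] z [149.9 154.2]Traceback (most recent call last):
  File "k.py", line 12, in <module>
    f=np.polyfit(Q[:,1],Q[:,0],1); print(n,len(Q),"keeper angle",-np.arctan(f[0]),"x at 0",f[1],"y range",Q[:,1].min(),Q[:,1].max())
    raise TypeError("expected non-empty vector for x")
TypeError: expected non-empty vector for x
m.py:14: RuntimeWarning: Mean of empty slice.
  Q=P[yel]; c,sz,ang=cv2.minAreaRect(Q[:,:2].astype(np.float32)); print(n,"bar",len(Q),c,sz,ang,Q[:,2].mean())
  ret = ret.dtype.type(ret / rcount)
```

>>> {"op": "step_arm", "data": {
  "steps": [
    {"jaw":0.37,"offset":[-3.5,3,0.2],"roll":0},
    {"jaw":0.37,"offset":[-7,6,0.2],"roll":0},
    {"jaw":0.37,"offset":[-10.6,9.2,0.2],"roll":0},
    {"jaw":0.37,"offset":[-10.6,9.2,0.2],"roll":0},
    {"jaw":0.37,"offset":[-10.6,9.2,0.2],"roll":0},
    {"jaw":0.37,"offset":[-10.6,9.2,0.2],"roll":0}
  ]
}}

```text
t: 6.73
eef_pos: [628.5, -233.1, 208.9]
eef_rot: [-2.094, -2.337, 0.001]
contact_force: [0.4, 0.4, 0.1]
finger_gap: 59.3
grasp_force: 0.0
```

```bash
python3 -c "
from h import *
plan((630.4,-233.5,132,6.3))
s=snapshot('side')
cv2.imwrite('pics/c2.png',cv2.resize(s['image'][200:340,270:420],(600,560),interpolation=cv2.INTER_CUBIC)[:,:,::-1])"
```

```text
pos [ 628.5 -233.1  208.9] az 6.3 zax [-0.004  0.002 -1.   ] F [0.4 0.4 0.1] gap 59.3 t 6.7333
(630.4, -233.5, 132, 6.3) -> [-0.08, 0.21, 7.69] roll -0.001
```

View pics/c2.png

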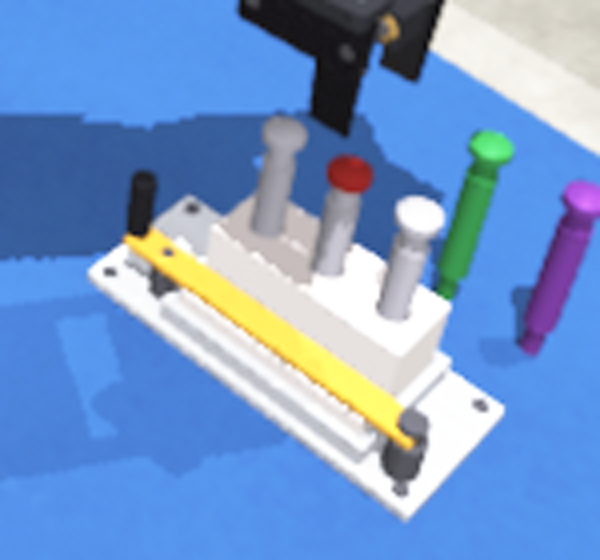

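The keeper bar lies over the ledge with the knob above the catch, and the gripper is over the red head. Descend and grip.

>>> {"op": "step_arm", "data": {
  "steps": [
    {"jaw":0.37,"offset":[0,0.2,3],"roll":0},
    {"jaw":0.37,"offset":[0,0.2,6],"roll":0},
    {"jaw":0.37,"offset":[0,0.2,7.6],"roll":0},
    {"jaw":0.37,"offset":[0,0.2,7.6],"roll":0},
    {"jaw":1,"offset":[0,0.2,7.6],"roll":0},
    {"jaw":1,"offset":[0,0.2,7.6],"roll":0},
    {"jaw":1,"offset":[0,0.2,7.6],"roll":0},
    {"jaw":1,"offset":[0,0.2,7.6],"roll":0},
    {"jaw":1,"offset":[0,0.2,7.6],"roll":0},
    {"jaw":1,"offset":[0,0.2,7.6],"roll":0}
  ],
  "force": 50
}}

```text
t: 7.62
eef_pos: [631.1, -232.8, 136.3]
eef_rot: [2.095, 2.34, 0.001]
contact_force: [-0.5, 0.3, 0.4]
finger_gap: 25.4
grasp_force: 0.0
```

```bash
python3 -c "
from h import *
plan((630.4,-233.5,132,6.3))"
```

```text
pos [ 631.1 -232.8  136.3] az 6.3 zax [ 0.001 -0.    -1.   ] F [-0.5  0.3  0.4] gap 25.4 t 7.6167
(630.4, -233.5, 132, 6.3) -> [-0.06, -0.08, 0.43] roll 0.0
```

>>> {"op": "step_arm", "data": {
  "steps": [
    {"jaw":0.68,"offset":[0,0,0.4],"roll":0},
    {"jaw":1,"offset":[0,0,0.4],"roll":0},
    {"jaw":1,"offset":[0,0,0.4],"roll":0},
    {"jaw":1,"offset":[0,0,0.4],"roll":0},
    {"jaw":1,"offset":[0,0,0.4],"roll":0}
  ],
  "force": 50
}}

```text
t: 8.03
eef_pos: [630.9, -232.7, 131.2]
eef_rot: [-2.095, -2.34, 0.0]
contact_force: [0.6, 0.5, -1.8]
finger_gap: 23.2
grasp_force: 50.0
```

```bash
python3 -c "
from h import *
plan((630.4,-233.5,132,6.3))
print(sensors.state()['grasp_force'])"
```

```text
pos [ 630.9 -232.7  131.2] az 6.3 zax [-0.001  0.    -1.   ] F [ 0.6  0.5 -1.8] gap 23.2 t 8.0333
(630.4, -233.5, 132, 6.3) -> [-0.08, -0.06, -0.08] roll 0.0
49.999281673226506
```

>>> {"op": "step_arm", "data": {
  "steps": [
    {"jaw":1,"offset":[0,0,-1.5],"roll":0},
    {"jaw":1,"offset":[0,0,-3.5],"roll":0},
    {"jaw":1,"offset":[0,0,-5.5],"roll":0},
    {"jaw":1,"offset":[0,0,-7.5],"roll":0},
    {"jaw":1,"offset":[0,0,-8],"roll":0},
    {"jaw":1,"offset":[0,0,-8],"roll":0}
  ]
}}

```text
t: 8.53
eef_pos: [631.4, -232.9, 212.8]
eef_rot: [2.094, 2.339, 0.001]
contact_force: [-0.5, 0.8, -3.8]
finger_gap: 22.9
grasp_force: 50.0
```

>>> {"op": "step_arm", "data": {
  "steps": [
    {"jaw":1,"offset":[0,0,0],"roll":-0.1},
    {"jaw":1,"offset":[0,0,0],"roll":-0.2},
    {"jaw":1,"offset":[0,0,0],"roll":-0.3},
    {"jaw":1,"offset":[0,0,0],"roll":-0.4},
    {"jaw":1,"offset":[0,0,0],"roll":-0.5},
    {"jaw":1,"offset":[0,0,0],"roll":-0.6},
    {"jaw":1,"offset":[0,0,0],"roll":-0.7},
    {"jaw":1,"offset":[0,0,0],"roll":-0.8},
    {"jaw":1,"offset":[0,0,0],"roll":-0.9},
    {"jaw":1,"offset":[0,0,0],"roll":-1.0}
  ]
}}

```text
t: 9.37
eef_pos: [630.5, -232.5, 209.6]
eef_rot: [-0.709, -3.058, -0.001]
contact_force: [0.1, 0.4, -3.1]
finger_gap: 23.3
grasp_force: 50.0
```

>>> {"op": "step_arm", "data": {
  "steps": [
    {"jaw":1,"offset":[0,0,0],"roll":-0.1},
    {"jaw":1,"offset":[0,0,0],"roll":-0.2},
    {"jaw":1,"offset":[0,0,0],"roll":-0.3},
    {"jaw":1,"offset":[0,0,0],"roll":-0.4},
    {"jaw":1,"offset":[0,0,0],"roll":-0.5},
    {"jaw":1,"offset":[0,0,0],"roll":-0.57},
    {"jaw":1,"offset":[0,0,0],"roll":-0.57},
    {"jaw":1,"offset":[0,0,0],"roll":-0.57}
  ]
}}

```text
t: 10.03
eef_pos: [630.6, -232.6, 210.2]
eef_rot: [0.167, -3.135, -0.002]
contact_force: [-0.0, 0.5, -2.7]
finger_gap: 23.5
grasp_force: 50.0
```

```bash
cat > q.py <<'E'
from h import *
np.set_printoptions(precision=1,suppress=True)
plan()
s=sensors.state(); M=R.from_rotvec(s["eef_rot"]).as_matrix(); g=s["eef_pos"]-11*M[:,2]; print("grasp",g,s["grasp_force"],"tool x",M[:,0])
import sys
b=snapshot("side")
# steel punch visible: points within 140 mm of the grasp, below it, not dark
P,u,v=world(b); C=b["image"][v,u].astype(int)
p=proj(b,g).astype(int); lo=np.maximum(p-[75,60],0)
cv2.imwrite("pics/"+sys.argv[1],cv2.resize(b["image"][lo[1]:lo[1]+150,lo[0]:lo[0]+150],(600,600),interpolation=cv2.INTER_CUBIC)[:,:,::-1]); print("crop origin",lo,"x4")
for d in spotter.cut_out(b,"punch_red")[:4]:
    P,u,v=world(b,d["mask"]); print(d["p"],d["extent"],len(P),np.median(P,0))
    k=np.linalg.norm(P-g,axis=1)<150; P=P[k]
    if len(P)>10:
        m=np.median(P,0); P=P[np.linalg.norm(P-m,axis=1)<90]; w=np.linalg.svd(P-P.mean(0))[2][0]; w*=-np.sign(w[2]); t=(P-g)@w
        print(" dir",np.round(w,3),"lean",np.degrees(np.arccos(-w[2])),"far end",P[t>np.percentile(t,95)].mean(0),t.max())
E
python3 q.py q1.png
```

```text
pos [ 630.6 -232.6  210.2] az 96.1 zax [-0.  0. -1.] F [-0.   0.5 -2.7] gap 23.5 t 10.0333
grasp [ 630.7 -232.6  221.2] 49.9989743437618 tool x [-1.  -0.1  0. ]
crop origin [287 156] x4
0.58 [353.6, 211.1, 14.1, 48.1] 396 [ 627.1 -235.7  175.8]
 dir [ 0. -0. -1.] lean 1.4124948371503367 far end [ 630.4 -234.5  107.3] 118.48774291159717
```

View pics/q1.png

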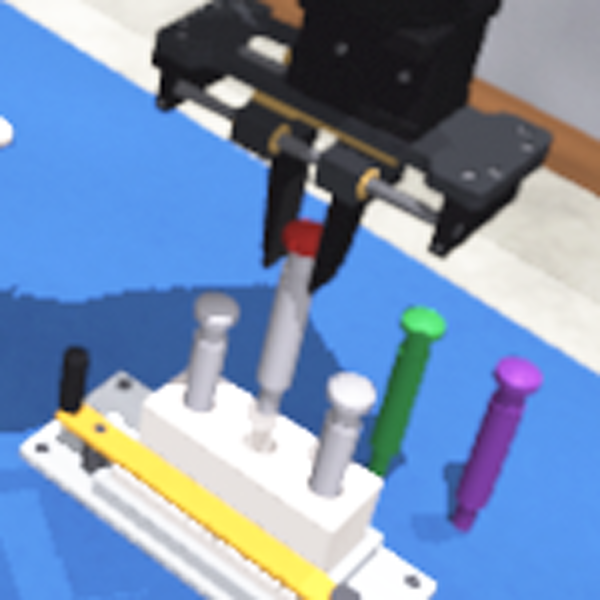

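The red punch is out, hanging upright with its tip (265,440 in the crop) above its socket, and the keeper is shut. The tool can only point down, so I'll lean the punch by pivoting it in the grip: hook the tip 14 mm into its own socket and swing the gripper in an arc toward the robot.

>>> {"op": "step_arm", "data": {
  "steps": [
    {"jaw":1,"offset":[0,0,1.5],"roll":0},
    {"jaw":1,"offset":[0,0,3],"roll":0},
    {"jaw":1,"offset":[0,0,3.9],"roll":0},
    {"jaw":1,"offset":[0,0,3.9],"roll":0},
    {"jaw":1,"offset":[0,0,3.9],"roll":0}
  ],
  "force": 40
}}

```text
t: 10.55
eef_pos: [631.0, -232.8, 172.4]
eef_rot: [0.17, -3.136, -0.001]
contact_force: [-0.4, 0.2, -2.7]
finger_gap: 23.4
grasp_force: 40.0
```

>>> {"op": "step_arm", "data": {
  "steps": [
    {"jaw":1,"offset":[0.45,0,0],"roll":0},
    {"jaw":1,"offset":[1.2,0,0],"roll":0},
    {"jaw":1,"offset":[2.0,0,0],"roll":0},
    {"jaw":1,"offset":[2.0,0,0],"roll":0}
  ]
}}

```text
t: 10.88
eef_pos: [609.9, -235.2, 173.4]
eef_rot: [-0.17, 3.136, -0.0]
contact_force: [1.6, -0.8, -3.1]
finger_gap: 23.2
grasp_force: 40.0
```

```bash
python3 q.py q2.png
```

```text
pos [ 609.9 -235.2  173.4] az 96.2 zax [ 0. -0. -1.] F [ 1.6 -0.8 -3.1] gap 23.2 t 10.8833
grasp [ 609.9 -235.2  184.4] 39.99929811456241 tool x [-1.  -0.1 -0. ]
crop origin [278 174] x4
0.58 [347.2, 227.8, 11.4, 40.0] 305 [ 612.7 -238.1  141.1]
 dir [ 0.1 -0.  -1. ] lean 8.306189158865239 far end [ 627.3 -234.1   76.8] 114.48402296672622
```

>>> {"op": "step_arm", "data": {
  "steps": [
    {"jaw":1,"offset":[0.8,0,0.15],"roll":0},
    {"jaw":1,"offset":[1.5,0,0.3],"roll":0},
    {"jaw":1,"offset":[2.3,0,0.55],"roll":0},
    {"jaw":1,"offset":[3.0,0,0.8],"roll":0},
    {"jaw":1,"offset":[3.7,0,1.1],"roll":0},
    {"jaw":1,"offset":[4.4,0,1.4],"roll":0},
    {"jaw":1,"offset":[4.4,0,1.4],"roll":0}
  ]
}}

```text
t: 11.57
eef_pos: [565.9, -239.8, 157.9]
eef_rot: [0.171, -3.136, -0.001]
contact_force: [1.4, 0.5, -1.2]
finger_gap: 23.2
grasp_force: 40.0
```

```bash
python3 q.py q2.png
```

```text
pos [ 565.9 -239.8  157.9] az 96.2 zax [-0.  0. -1.] F [ 1.4  0.5 -1.2] gap 23.2 t 11.5667
grasp [ 565.9 -239.8  168.9] 39.99953271704726 tool x [-1.  -0.1  0. ]
crop origin [264 189] x4
0.5 [337.9, 243.1, 16.4, 26.5] 187 [ 576.  -242.1  151.5]
 dir [ 0.5  0.  -0.9] lean 30.31172049596038 far end [ 617.9 -234.9   83.3] 109.8052716534375
0.26 [199.0, 221.4, 22.6, 42.7] 632 [402.8  40.9  63.6]
```

View pics/q2.png

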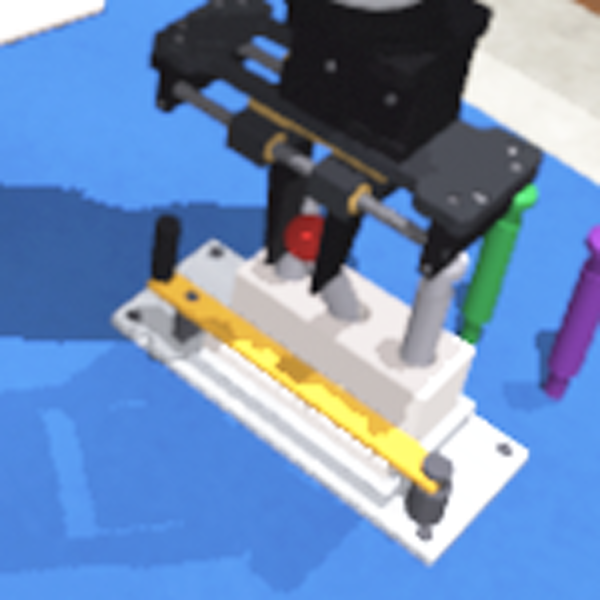

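The punch leans about 30° in the grip with its tip still in the socket, and the keeper and the others are unmoved. Continue the arc.

>>> {"op": "step_arm", "data": {
  "steps": [
    {"jaw":1,"offset":[0.7,0,0.45],"roll":0},
    {"jaw":1,"offset":[1.3,0,0.85],"roll":0},
    {"jaw":1,"offset":[1.9,0,1.3],"roll":0},
    {"jaw":1,"offset":[2.5,0,1.8],"roll":0},
    {"jaw":1,"offset":[2.8,0,2.1],"roll":0},
    {"jaw":1,"offset":[2.8,0,2.1],"roll":0}
  ]
}}

```text
t: 12.17
eef_pos: [538.5, -242.8, 136.8]
eef_rot: [0.171, -3.136, -0.001]
contact_force: [0.8, 0.4, -0.5]
finger_gap: 23.3
grasp_force: 40.0
```

```bash
python3 q.py q3.png
```

```text
pos [ 538.5 -242.8  136.8] az 96.2 zax [-0.  0. -1.] F [ 0.8  0.4 -0.5] gap 23.3 t 12.1667
grasp [ 538.6 -242.8  147.8] 39.99994864105247 tool x [-1.  -0.1  0. ]
crop origin [255 203] x4
0.58 [324.9, 255.5, 30.2, 14.2] 154 [ 546.1 -243.9  145.9]
 dir [ 0.8 -0.  -0.6] lean 50.56206840685614 far end [ 612.9 -242.2   90.9] 96.0695435422197
```

>>> {"op": "step_arm", "data": {
  "steps": [
    {"jaw":1,"offset":[0,0,0],"roll":0},
    {"jaw":1,"offset":[1,0,-0.8],"roll":0},
    {"jaw":1,"offset":[2.5,0,-2.2],"roll":0},
    {"jaw":1,"offset":[4,0,-5],"roll":0},
    {"jaw":1,"offset":[5,0,-9],"roll":0},
    {"jaw":1,"offset":[5,0,-12],"roll":0},
    {"jaw":1,"offset":[5,0,-12],"roll":0},
    {"jaw":1,"offset":[5,0,-12],"roll":0}
  ],
  "force": 60
}}

```text
t: 12.93
eef_pos: [489.7, -248.4, 259.1]
eef_rot: [-0.171, 3.135, -0.003]
contact_force: [-0.4, 0.2, -4.0]
finger_gap: 23.2
grasp_force: 60.0
```

```bash
python3 q.py q3.png
```

```text
pos [ 489.7 -248.4  259.1] az 96.3 zax [ 0. -0. -1.] F [-0.4  0.2 -4. ] gap 23.2 t 12.9333
grasp [ 489.7 -248.4  270.1] 59.99910317696049 tool x [-1.  -0.1 -0. ]
crop origin [247 170] x4
0.51 [319.7, 222.5, 27.3, 24.7] 177 [ 523.8 -251.1  236.2]
 dir [ 0.6 -0.  -0.8] lean 40.30890905952401 far end [ 561.5 -248.7  192.6] 121.23439682062431
```

View pics/q3.png

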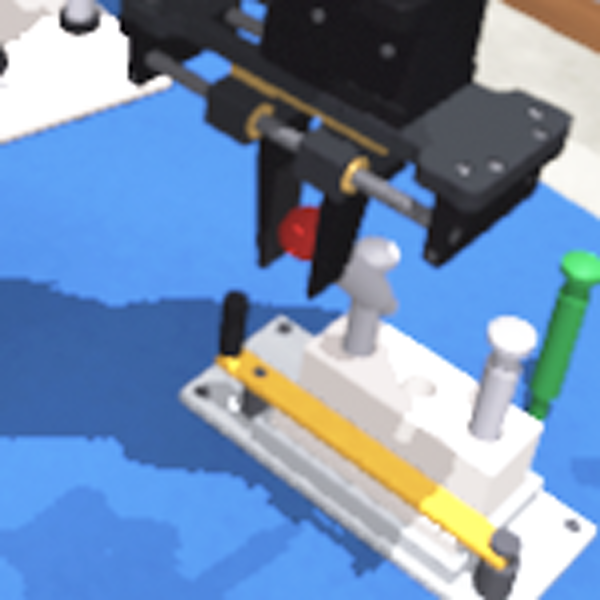

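The punch is out and leaning about 43°, tip lower. Move to a staging point in front of the microscope, gently.

```bash
python3 -c "
from h import *
plan((475,-50,259,90),(410,295,259,82.6))"
```

```text
pos [ 489.2 -247.9  256.6] az 96.3 zax [-0.002  0.001 -1.   ] F [-0.1  0.1 -3.1] gap 23.1 t 13.0333
(475, -50, 259, 90) -> [-0.74, 19.83, -0.21] roll 0.109
(410, 295, 259, 82.6) -> [1.95, 54.83, -0.17] roll 0.238
```

>>> {"op": "step_arm", "data": {
  "steps": [
    {"jaw":1,"offset":[0,1,0],"roll":0},
    {"jaw":1,"offset":[-0.1,3,0],"roll":0.02},
    {"jaw":1,"offset":[-0.2,5.5,0],"roll":0.03},
    {"jaw":1,"offset":[-0.3,8.5,0],"roll":0.04},
    {"jaw":1,"offset":[-0.4,11.5,0],"roll":0.05},
    {"jaw":1,"offset":[-0.5,14.5,0],"roll":0.06},
    {"jaw":1,"offset":[-0.5,17.5,0],"roll":0.08},
    {"jaw":1,"offset":[-0.5,20.5,0],"roll":0.09},
    {"jaw":1,"offset":[-0.4,23.5,0],"roll":0.1},
    {"jaw":1,"offset":[-0.2,26.5,0],"roll":0.11}
  ]
}}

```text
t: 13.87
eef_pos: [461.9, 17.4, 256.4]
eef_rot: [-0.002, -3.139, -0.001]
contact_force: [0.7, -0.3, -2.9]
finger_gap: 22.8
grasp_force: 60.0
```

```bash
python3 -c "
from h import *
plan((410,295,259,82.6))"
```

```text
pos [461.9  17.4 256.4] az 89.9 zax [-0.003  0.    -1.   ] F [ 0.7 -0.3 -2.9] gap 22.8 t 13.8667
(410, 295, 259, 82.6) -> [5.22, 27.76, -0.23] roll 0.128
```

>>> {"op": "step_arm", "data": {
  "steps": [
    {"jaw":1,"offset":[0.5,3,0],"roll":0.02},
    {"jaw":1,"offset":[1,6,0],"roll":0.03},
    {"jaw":1,"offset":[1.6,9,0],"roll":0.05},
    {"jaw":1,"offset":[2.2,12,0],"roll":0.06},
    {"jaw":1,"offset":[2.8,15,0],"roll":0.08},
    {"jaw":1,"offset":[3.4,18,0],"roll":0.09},
    {"jaw":1,"offset":[4,21,0],"roll":0.1},
    {"jaw":1,"offset":[4.6,24,0],"roll":0.11},
    {"jaw":1,"offset":[5,26.5,0],"roll":0.13},
    {"jaw":1,"offset":[5.2,27.7,0],"roll":0.13}
  ]
}}

```text
t: 14.7
eef_pos: [409.5, 295.0, 256.3]
eef_rot: [-0.203, -3.133, 0.001]
contact_force: [-0.3, -0.6, -3.1]
finger_gap: 22.9
grasp_force: 60.0
```

```bash
cat > tip.py <<'E'
from h import *
import sys
np.set_printoptions(precision=1,suppress=True)
plan()
s=sensors.state(); M=R.from_rotvec(s["eef_rot"]).as_matrix(); g=s["eef_pos"]-11*M[:,2]; hx=-M[:,0]; ly=M[:,1]
print("grasp",g)
ims=[]
for n in("side","top"):
    b=snapshot(n); P,u,v=world(b); C=b["image"][v,u].astype(int)
    d=P-g; a=d@hx; l=d@ly; h=-d[:,2]
    q=(abs(l)<14)&(a>18)&(a<112)&(h>18)&(h<115)&(abs(a-h)<40)&(C.max(1)>60)
    # punch band in the lean plane
    a,h,uu,vv=a[q],h[q],u[q],v[q]; X=np.c_[a,h]
    if len(X)>10:
        w=np.linalg.svd(X-X.mean(0))[2][0]; w*=np.sign(w[0]); t=X@w; e=t>t.max()-4
        print(n,len(X),"pca lean",np.degrees(np.arctan2(w[0],w[1])),"far end a,h",X[e].mean(0),"tmax",t.max(),"px",uu[e].mean(),vv[e].mean(),"P",P[q][e].mean(0))
    for th in(40,45,50):
        T=g+124*(np.sin(np.radians(th))*hx+np.cos(np.radians(th))*np.array([0,0,-1])); print("  pred tip px",th,proj(b,T))
    p=proj(b,g).astype(int); lo=np.clip(p-[40,40],0,[412,304])
    ims.append(cv2.resize(b["image"][lo[1]:lo[1]+80,lo[0]:lo[0]+80 if n=="top" else lo[0]+80],(400,400),interpolation=cv2.INTER_CUBIC)); print("  crop",n,lo,"x5")
cv2.imwrite("pics/"+sys.argv[1],np.hstack(ims)[:,:,::-1])
E
python3 tip.py t1.png
```

```text
pos [409.5 295.  256.3] az 82.6 zax [-0. -0. -1.] F [-0.3 -0.6 -3.1] gap 22.9 t 14.7
grasp [409.5 295.  267.3]
side 176 pca lean 40.8453508010396 far end a,h [84.9 88.9] tmax 124.35651919039478 px 190.33333333333334 154.83333333333334 P [492.8 278.9 178.4]
  pred tip px 40 [188.3 156.3]
  pred tip px 45 [190.7 153.5]
  pred tip px 50 [192.7 150.5]
  crop side [116  92] x5
top 158 pca lean 37.18050436846437 far end a,h [84.5 95.1] tmax 128.34504996584357 px 147.66666666666666 215.33333333333334 P [492.7 280.9 172.2]
  pred tip px 40 [146. 217.]
  pred tip px 45 [145.9 213.5]
  pred tip px 50 [145.6 210.1]
  crop top [ 89 209] x5
```

View pics/t1.png

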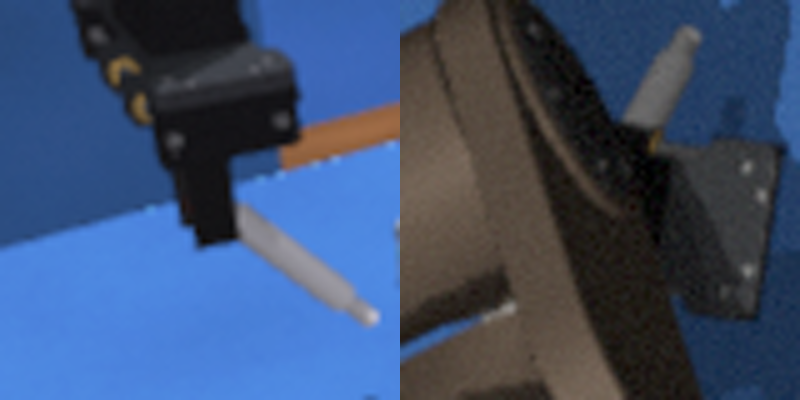

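```bash
python3 - <<'E'
from h import *
np.set_printoptions(precision=0,suppress=True)
s=sensors.state(); M=R.from_rotvec(s["eef_rot"]).as_matrix(); t=s["eef_pos"]; hx=-M[:,0]; ly=M[:,1]
ax=np.array([636.3,266,0])
for n in("side","top"):
    b=snapshot(n); P,u,v=world(b)
    for z0 in range(200,460,20):
        k=(P[:,2]>=z0)&(P[:,2]<z0+20)
        A=(P[k]-ax)@hx; L=(P[k]-ax)@ly; sc=A[(abs(L)<120)&(A>-75)&(A<60)]
        G=(P[k]-t)@hx; GL=(P[k]-t)@ly; gr=G[(abs(GL)<120)&(G>-100)&(G<110)]
        print(n,z0,"scope nearest",np.sort(sc)[:4] if len(sc)>3 else None,"gripper front",np.sort(gr)[-4:] if len(gr)>3 else None)
E
```

```text
side 200 scope nearest [-38. -38. -37. -37.] gripper front [72. 72. 73. 76.]
side 220 scope nearest [-40. -39. -39. -39.] gripper front [54. 55. 58. 59.]
side 240 scope nearest [-29. -29. -28. -28.] gripper front [38. 39. 40. 41.]
side 260 scope nearest [-43. -43. -42. -42.] gripper front [23. 23. 24. 27.]
side 280 scope nearest [-43. -43. -43. -42.] gripper front [13. 13. 13. 14.]
side 300 scope nearest [-39. -39. -39. -38.] gripper front [-0.  2.  5. 14.]
side 320 scope nearest [-36. -35. -35. -35.] gripper front [35. 35. 35. 36.]
side 340 scope nearest [-31. -29. -29. -29.] gripper front [35. 36. 36. 37.]
side 360 scope nearest [0. 0. 0. 1.] gripper front [35. 36. 36. 37.]
side 380 scope nearest [22. 22. 23. 23.] gripper front [23. 23. 23. 24.]
side 400 scope nearest [53. 55. 56. 56.] gripper front [24. 25. 34. 36.]
side 420 scope nearest None gripper front [36. 38. 38. 39.]
side 440 scope nearest None gripper front [33. 34. 38. 39.]
top 200 scope nearest [-40. -40. -39. -38.] gripper front [71. 72. 72. 72.]
top 220 scope nearest [-41. -40. -40. -40.] gripper front [57. 57. 57. 62.]
top 240 scope nearest None gripper front [39. 40. 40. 40.]
top 260 scope nearest [-45. -45. -45. -45.] gripper front None
top 280 scope nearest [-45. -44. -44. -44.] gripper front None
top 300 scope nearest [-41. -40. -40. -40.] gripper front None
top 320 scope nearest [-38. -37. -37. -37.] gripper front None
top 340 scope nearest [-32. -32. -31. -30.] gripper front [34. 34. 35. 36.]
top 360 scope nearest [-1. -1. -1. -1.] gripper front [35. 35. 35. 35.]
top 380 scope nearest [19. 20. 21. 21.] gripper front [20. 21. 21. 23.]
top 400 scope nearest [50. 53. 53. 53.] gripper front [22. 22. 23. 24.]
top 420 scope nearest None gripper front [34. 34. 34. 35.]
top 440 scope nearest None gripper front None
```

```bash
python3 -c "
from h import *
plan((410,296,180,82.6),(549,278,180,82.6))"
```

```text
pos [410.7 292.  256.9] az 82.6 zax [-0.001 -0.001 -1.   ] F [ 0.   0.3 -2.3] gap 22.7 t 14.9
(410, 296, 180, 82.6) -> [0.11, 0.4, 7.69] roll -0.0
(549, 278, 180, 82.6) -> [-13.91, 0.41, 7.67] roll -0.0
```

>>> {"op": "step_arm", "data": {
  "steps": [
    {"jaw":1,"offset":[0,0.1,2],"roll":0},
    {"jaw":1,"offset":[0,0.3,4.5],"roll":0},
    {"jaw":1,"offset":[-1,0.4,6.5],"roll":0},
    {"jaw":1,"offset":[-3,0.4,7.7],"roll":0},
    {"jaw":1,"offset":[-5,0.4,7.7],"roll":0},
    {"jaw":1,"offset":[-7,0.4,7.7],"roll":0},
    {"jaw":1,"offset":[-8.5,0.4,7.7],"roll":0},
    {"jaw":1,"offset":[-9.5,0.4,7.7],"roll":0},
    {"jaw":1,"offset":[-10,0.4,7.7],"roll":0},
    {"jaw":1,"offset":[-10,0.4,7.7],"roll":0}
  ]
}}

```text
t: 15.73
eef_pos: [511.4, 282.4, 180.4]
eef_rot: [-0.207, -3.134, 0.0]
contact_force: [-0.2, -0.7, -2.7]
finger_gap: 22.7
grasp_force: 60.0
```

>>> {"op": "step_arm", "data": {
  "steps": [
    {"jaw":1,"offset":[0,0,0],"roll":0},
    {"jaw":1,"offset":[0,0,0],"roll":0},
    {"jaw":1,"offset":[0,0,0],"roll":0},
    {"jaw":1,"offset":[0,0,0],"roll":0}
  ]
}}

```text
t: 16.07
eef_pos: [510.3, 283.5, 180.8]
eef_rot: [0.204, 3.135, 0.0]
contact_force: [0.5, 0.1, -3.2]
finger_gap: 22.9
grasp_force: 60.0
```

```bash
python3 tip.py t2.png; python3 -c "
from h import *
plan((549,278,180,82.6))"
```

```text
pos [510.3 283.5 180.8] az 82.5 zax [ 0.  0. -1.] F [ 0.5  0.1 -3.2] gap 22.9 t 16.0667
grasp [510.3 283.5 191.8]
side 139 pca lean 40.85830008060615 far end a,h [84.3 89.1] tmax 124.39825217820015 px 223.2 168.2 P [593.1 266.2 102.7]
  pred tip px 40 [221.1 169.2]
  pred tip px 45 [223.3 166.6]
  pred tip px 50 [225.3 163.9]
  crop side [154 108] x5
top 62 pca lean 37.72293780635306 far end a,h [86.6 91.5] tmax 126.44636228445185 px 159.5 178.5 P [595.9 269.7 100.3]
  pred tip px 40 [158.3 181.2]
  pred tip px 45 [158.3 177.7]
  pred tip px 50 [158.1 174.4]
  crop top [104 167] x5
pos [510.6 283.5 180.8] az 82.5 zax [ 0.  0. -1.] F [-0.4  0.4 -2.1] gap 23.0 t 16.1667
(549, 278, 180, 82.6) -> [-3.88, -0.05, 0.08] roll -0.001
```

>>> {"op": "step_arm", "data": {
  "steps": [
    {"jaw":1,"offset":[-0.7,0,0],"roll":0},
    {"jaw":1,"offset":[-1.4,0,0],"roll":0},
    {"jaw":1,"offset":[-2.1,0.1,0],"roll":0},
    {"jaw":1,"offset":[-2.6,0.1,0],"roll":0},
    {"jaw":1,"offset":[-3.0,0.1,0],"roll":0},
    {"jaw":1,"offset":[-3.3,0.1,0],"roll":0},
    {"jaw":1,"offset":[-3.6,0.1,0],"roll":0},
    {"jaw":1,"offset":[-3.8,0.1,0],"roll":0},
    {"jaw":1,"offset":[-3.8,0.1,0],"roll":0},
    {"jaw":1,"offset":[-3.8,0.1,0],"roll":0}
  ]
}}

```text
t: 17.0
eef_pos: [548.6, 279.4, 180.6]
eef_rot: [-0.205, -3.135, -0.0]
contact_force: [-0.1, 0.4, -2.3]
finger_gap: 22.8
grasp_force: 60.0
```

```bash
python3 tip.py t3.png; python3 -c "
from h import *
b=snapshot('side'); print(proj(b,[636.3,266,100]))
cv2.imwrite('pics/fin.png',cv2.resize(b['image'][70:350,130:400],(580,600),interpolation=cv2.INTER_CUBIC)[:,:,::-1])"
```

```text
pos [548.6 279.4 180.6] az 82.5 zax [-0.  0. -1.] F [-0.1  0.4 -2.3] gap 22.8 t 17.0
grasp [548.6 279.4 191.6]
side 135 pca lean 40.97501615092428 far end a,h [84.6 89.3] tmax 124.98250280064379 px 234.25 165.25 P [631.6 261.3 102.3]
  pred tip px 40 [232.  166.1]
  pred tip px 45 [234.1 163.6]
  pred tip px 50 [236.1 160.9]
  crop side [166 105] x5
top 26 pca lean 36.3933056746297 far end a,h [77.5 81.9] tmax 113.2210936580591 px 161.5 167.0 P [624.7 263.5 109.7]
  pred tip px 40 [160.4 166.9]
  pred tip px 45 [160.3 163.4]
  pred tip px 50 [160.2 160. ]
  crop top [107 151] x5
[234.70070997 164.7933868 ]
```

View pics/fin.png

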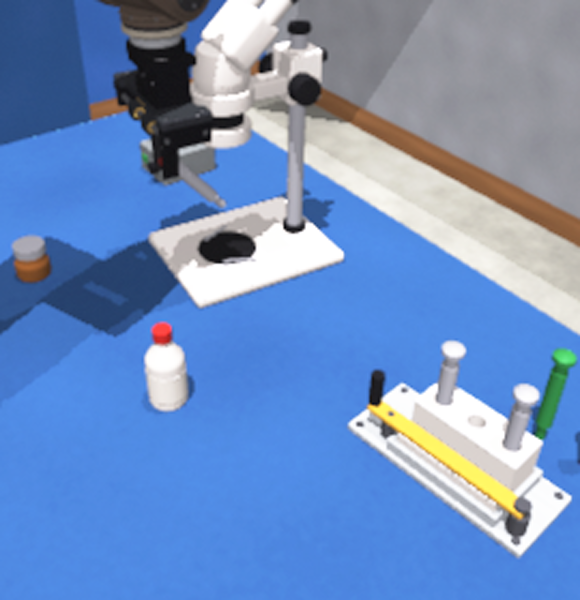

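The tip sits at side pixel (234,165), where the focus point projects to (235,165). The keeper is shut, the two bare punches are in their sockets, and the bottle and jar have not moved. Let it settle and hand in.

>>> {"op": "step_arm", "data": {
  "steps": [
    {"jaw":1,"offset":[0,0,0],"roll":0},
    {"jaw":1,"offset":[0,0,0],"roll":0},
    {"jaw":1,"offset":[0,0,0],"roll":0},
    {"jaw":1,"offset":[0,0,0],"roll":0},
    {"jaw":1,"offset":[0,0,0],"roll":0},
    {"jaw":1,"offset":[0,0,0],"roll":0}
  ]
}}

```text
t: 17.65
eef_pos: [548.7, 279.4, 180.7]
eef_rot: [0.205, 3.135, 0.0]
contact_force: [-0.2, 0.2, -1.8]
finger_gap: 22.9
grasp_force: 60.0
```

```bash
python3 tip.py t4.png | egrep "^pos|^side"; python3 -c "
from h import *
print(r.job_done())"
```

```text
pos [548.7 279.4 180.7] az 82.5 zax [ 0.  0. -1.] F [-0.2  0.2 -1.8] gap 22.9 t 17.65
side 130 pca lean 40.916467219768364 far end a,h [85.6 91. ] tmax 126.91719693983978 px 234.25 165.25 P [633.  263.6 100.7]
the job is handed in; nothing more can be done
None
```

The job is handed in at about 18 s: the keeper is shut against its stop, and the red punch is held steady, leaning about 41–43° with its tip within about 3 mm of the focus point and nothing else disturbed; no verdict was returned.

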